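# Fit a new cartridge in the worktop water filter

## Task

Fit the new filter cartridge, the slim one with the fluted knob, in the open water filter on the worktop: lower it upright, knob up, into the socket in the well and press it straight down until the sprung ball in the socket's side clicks out above its collar and holds it down against the valve spring; press by feel and ease off at once when it is home, for the plastic cracks at about 30 N. Only then swing the filter's cover fully shut over it, and leave the squat jug cartridge, the red mug and the cream jar where they stand.

Things in the scene. Friction and masses are not known exactly. Their poses are not given: they have to be found in the camera images.
- filter_housing: water filter: white drum 124 mm across on a grey foot 132 mm across, its flat deck 99 mm above the worktop, with a round open well in the middle. It stands firmly and does not move. Origin: centre of the underside; z up; its own +x points to the cover's hinge and the two hose elbows at the back
- well (a point): centre of the well's mouth (68 mm across) at deck height, axes as the housing. In it sits the grey socket: a bore of 51.6 mm with a funnel mouth 60 mm across. It is screwed in to a depth that differs by 16 mm from unit to unit and is not reported: funnel mouth 3 to 19 mm below the deck, all inside it going with it. Held at home, the cartridge's middle lies 11 to 27 mm below this point
- cartridge_mid (a point): centre, half-way up, of the new cartridge: stands upright, 113 mm tall, z up. From below: nose widening from 40 to 50 mm in 9 mm, collar 50 mm across to height 24, neck 37 mm, guide drum 49 mm across from height 55 to 74, and a round fluted knob 32 mm across from height 74 to 113, by which it is held. About 0.11 kg
- cartridge: the same, origin at the centre of its underside. Going in, its nose meets the steel ball (in the socket's side, 4.5 mm inside the bore) 25 mm above home, just where a valve spring sets in that rises to 6.3 N at home: about 8 N drive the collar past the ball; short of the click it is pushed up again. Past home a gasket gives, 10 N per mm for 4 mm, then it is rigid
- cover (a joint): hinge of the domed, milky-clear round cover (100 mm across, 50 mm tall, with a tab on the edge away from the hinge): 0 = shut, down on the deck; grows as it opens; starts between 1.8 and 2.1, past upright. Stiff hinge (about 1 N at the tab): it stays where it is left, so it must be pushed all the way down (rad)
- cover_hinge (a point): middle of the cover's hinge line (the housing's y axis), 60 mm from the well's centre along the housing's +x, 2 mm above the deck
- cover_tab (a point): middle of the tab on the cover's free edge, 114 mm from the hinge; the tab is 34 mm wide, 18 mm long, 4 mm thick. The dome stands 50 mm above the rim, so with the cover open it lies behind the rim, away from the well
- jug_cartridge: squat white cartridge for a jug, 72 mm across, 80 mm tall, no knob: does not fit, leave it. Origin at the centre of its underside
- red_mug: red mug, 82 mm across, 85 mm tall, leave it. Origin at the centre of its underside
- cream_jar: lidded glass jar, 70 mm across, 79 mm tall, leave it. Origin at the centre of its underside
There are look-alikes about, which are no part of the job. What is shaped like the cartridge but blue or pink is not meant.

How it is judged (in metres and radians):
On the way, in this order (a step that is already met when the one before it is completed fails the run):
1. the cartridge stays down in the socket, let go by the fingers, with the cover still open (z of cartridge_mid in the frame of well below -0.0095 m and horizontal distance between cartridge_mid and well below 0.005 m and contact force between the fingers and cartridge below 0.3 N and value of joint cover above 0.3 rad), for 0.2 s.
2. the cover is shut (value of joint cover below 0.06 rad), for 0.1 s.
At the end, for the whole second after the job is handed in: The cartridge stands upright (within 0.1 rad) in the socket, centred in the well within 5 mm, its middle at least 9.5 mm below the deck, at rest (short of the click the valve spring lifts it above that); the cover is shut to within 0.06 rad (z of cartridge_mid in the frame of well below -0.0095 m and horizontal distance between cartridge_mid and well below 0.005 m and angle between cartridge_mid's own z axis and vertical below 0.1 rad and value of joint cover below 0.06 rad and linear speed of cartridge below 0.01 m/s); the robot touches nothing.
It fails at once if the cartridge is pressed against the filter with more than 30 N (contact force between cartridge and filter_housing above 30 N).
It fails at once if the jug cartridge is moved more than 3 cm (distance of jug_cartridge from where it was at the start of the episode above 0.03 m).
It fails at once if the red mug is moved more than 3 cm (distance of red_mug from where it was at the start of the episode above 0.03 m).
It fails at once if the cream jar is moved more than 3 cm (distance of cream_jar from where it was at the start of the episode above 0.03 m).
It also fails if it takes over 54 s, if anything falls off the work surface, if the arm or the gripper's body presses on something with over 40 N, if the wrist force passes 120 N, or if a joint passes its speed limit or range.

## Robot

A 7-joint arm with a two-finger parallel gripper is mounted at the origin on a cart in front of the work surface, level with it; the furniture and walls round the work are solid. World frame = base frame: x ahead of the robot, y to its left, z up, the work surface at z = 0. Lengths are in mm, angles in rad, forces in N, time in s.
With the tool pointing down it reaches from about 400 to 875 mm from the base axis. Payload 6.5 kg.
Tool frame: the origin (TCP) lies midway between the tips of the shut fingers; the grasp point (between the pads) lies 19 mm behind it; z points along the fingers, y is the line along which they close (so a half turn about z gives the same grasp; the last joint's range is limited). The gripper opens to 88 mm and grips with 3 to 60 N. Pads are 18 mm wide; open, the fingers measure 123 mm over their backs; the gripper's body (75 mm by 187 mm) begins 45 mm behind the grasp point.
Start: joints at [-1.376, 0.536, -0.004, 1.538, 0.003, 1.067, -0.071], TCP at [167.6, 628.013, 238.716] pointing down, gripper open.
Joint ranges: [-2.7, 2.7], [-0.37, 2.16], [-1.27, 1.26], [0.24, 2.4], [-1.31, 4.45], [0.19, 1.91], [-2.76, 2.76]. Speed limits (rad/s): [2.39, 2.39, 3.14, 3.14, 3.14, 3.14, 3.14].

## Interface

Orientations are given as a unit quaternion [x, y, z, w].
In Python, from station import r, optics gives the robot as it stands.
- The arm moves only by the shell command python3 -m jog 'ROWS' [OPENING] [FORCE]. ROWS is JSON, a list of rows, each a list of 6 numbers: the shift along the tool's x, y, z in units of 25 mm (1.0 is 25 mm), then the turn, a rotation vector about the tool's x, y, z in rad. In form: [[x, y, z, ax, ay, az], ...]. A call has 1 to 20 rows; each row is the pose to reach, as a shift and turn from the pose commanded when the call began, along the tool's axes at that moment; what a row does not reach only later rows make up. A row lasts 1/12 s, in which the tool goes at most 41.7 mm and 7.16 degrees, less where a joint would pass 70% of its speed; a pose out of reach is approached as far as the arm can. A call with a gripper value outside its range is refused whole. OPENING is the closure, from 0 (fully open) to 1 (shut), set as the call begins (- or left out, the last holds). The fingers move at their own pace and stop on an object; FORCE is the grip in N (left out, the last holds). Time passes only in rows, so rows that repeat a pose let the fingers close. It gives the time, the measured TCP pose, the force, the opening and the grip force at its end, in the units of the state.
- r.read_state(): the state, without advancing time (a new reading comes with each control period).
- optics.camera(name): name is "side" or "top" or "wrist"; returns a dict with "frame" (384x512x3 uint8, blue, green, red), "intrinsics" (3x3 intrinsics, pixels), "rvec" (rotation vector, rad) and "tvec" (3), from world to camera coordinates, as OpenCV has them. Camera axes: x right, y down, z forward; pixel columns grow to the right and rows downward; lengths in mm; the calibration is good to about 2 mm. A picture is of the moment at which its call begins. There is no depth.
- r.sign_off(): hands the job in; it is judged then, once.
The state is a dict: "t": time; "joint_positions": joint angles; "joint_velocities": joint speeds; "joint_torque": joint torques, N m; "eef_pos": TCP position; "ee_rot": TCP orientation; "contact_force": force on the tool from outside, world axes, zero at the start; "ft_torque": the same for the moment, N m; "gripper_width": opening from 0.0 (shut) to 1.0 (fully open); "grip_force": force on a finger pad.
Only numpy, scipy, OpenCV 4.12 (cv2) and the standard library are available. Lean on these libraries where they do the work, as an engineer would, in place of code of your own. Each camera call takes 0.05 s, during which the arm holds its last target. There are 200 camera calls.

## Working session

There is one attempt and no reset: what is moved stays moved. The work goes in short steps, Python scripts to look and compute and a shell command to move; the robot and the scene stay as the last step left them, time stands still between calls to the robot, and variables do not carry over. Pictures are saved under pics/ and viewed, at most 10 in all, crops included, and the job is handed in when it is done.

```bash
mkdir -p pics; cat > h.py <<'E'
import numpy as np, cv2
from scipy.spatial.transform import Rotation as R
def cam(c):
    Rm=cv2.Rodrigues(np.array(c['rvec'],float))[0]; t=np.array(c['tvec'],float).ravel(); return Rm,t,np.array(c['intrinsics'],float)
def onplane(c,uv,z):
    Rm,t,K=cam(c); d=Rm.T@np.linalg.inv(K)@np.array([*uv,1.]); o=-Rm.T@t
    return o+d*(z-o[2])/d[2]
def proj(c,p):
    return cv2.projectPoints(np.array(p,float).reshape(-1,1,3),np.array(c['rvec'],float),np.array(c['tvec'],float),np.array(c['intrinsics'],float),None)[0].reshape(-1,2)
E
python3 - <<'E'
from station import r,optics
import cv2,pickle,numpy as np
C={n:optics.camera(n) for n in ("side","top","wrist")}
pickle.dump(C,open('c0.pkl','wb'))
from h import *
for n in C:
    f=C[n]['frame']; Rm,t,K=cam(C[n]); print(n,-Rm.T@t,K[0,0],Rm[2])
    cv2.imwrite(f'pics/{n}0.png',cv2.resize(f,(800,600),interpolation=cv2.INTER_CUBIC))
print(r.read_state())
E
```

```text
side [-226.62942709 -308.58182348 1154.61737096] 441.9947478721198 [ 0.53137481  0.18843544 -0.82591337]
top [ 230.79594549  -58.81001954 1302.8510043 ] 414.9251924999361 [ 0.19995318 -0.00432102 -0.97979593]
wrist [102.45997391 645.13808136 383.92210194] 317.162966996678 [ 0.25438043 -0.06902089 -0.96463812]
{'t': 0.15, 'joint_positions': array([-1.37620906,  0.53698473, -0.00439432,  1.53862448,  0.00254218,
        1.06728009, -0.07119117]), 'joint_velocities': array([ 1.32655072e-03, -9.83934081e-04,  2.81261599e-04, -2.66551252e-03,
        1.54042416e-05,  1.83955154e-04,  6.20017976e-04]), 'joint_torque': array([ 1.17632437e-03, -5.71323967e+01,  9.91676487e-01, -2.51826757e+01,
       -5.61765558e-02,  1.51372823e-02,  9.79990523e-05]), 'eef_pos': array([167.49500024, 627.57360535, 238.05399587]), 'ee_rot': array([ 1.30017384e-01,  9.91511504e-01, -6.43699863e-04, -4.95760570e-05]), 'contact_force': array([-0.4619827 , -0.33505023,  0.55961693]), 'ft_torque': array([ 0.01315289, -0.02189913,  0.03451407]), 'grip_force': 0.0, 'gripper_width': 0.9985512673044866}
```

View pics/top0.png

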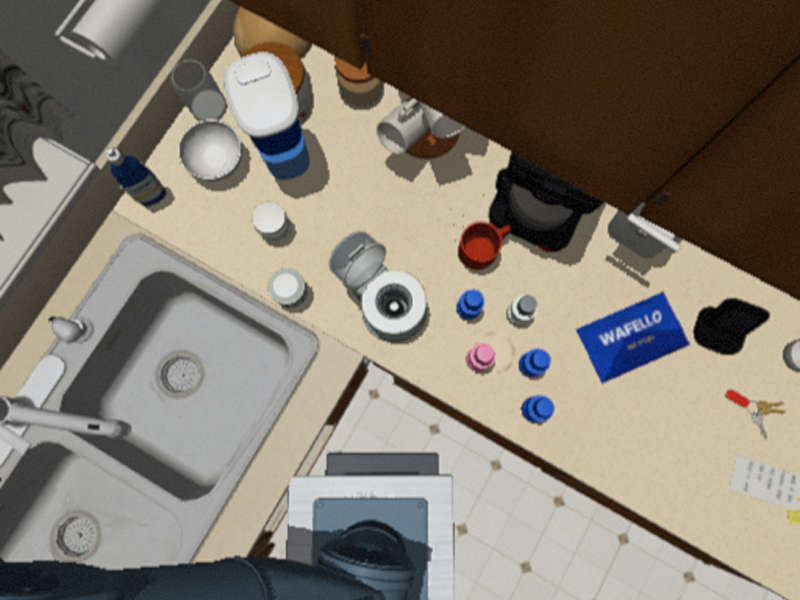

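View pics/side0.png

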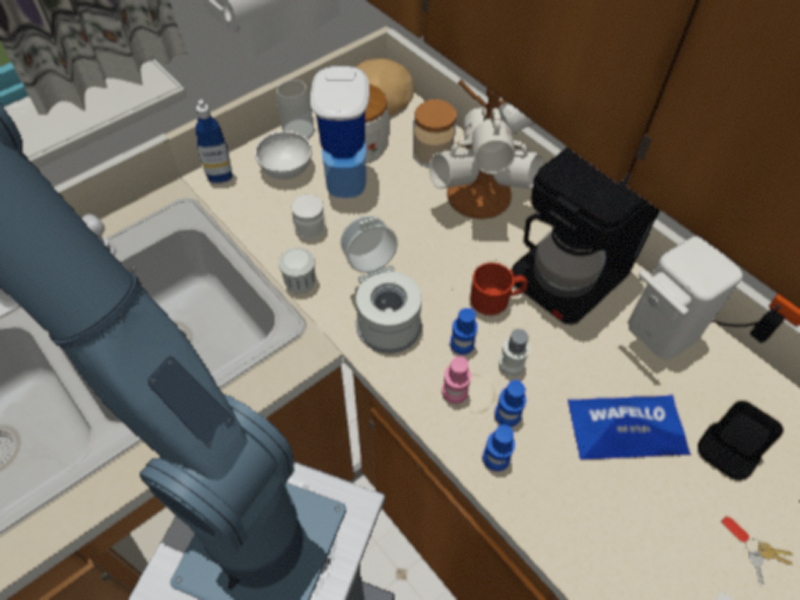

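The top view shows the white cartridge with its grey knob at about (524,303) of 800, and the housing at about (394,304) with the cover open to the upper left. I'll enlarge both.

```bash
python3 - <<'E'
import pickle,cv2,numpy as np
C=pickle.load(open('c0.pkl','rb'))
def crop(n,u,v,w,h,s): return cv2.resize(C[n]['frame'][v:v+h,u:u+w],None,fx=s,fy=s,interpolation=cv2.INTER_CUBIC)
a=crop('top',205,140,160,80,5); b=crop('side',215,130,133,120,3)
b=crop('side',215,135,160,110,5)[:, :]
# a: top origin (205,140) s5 ; b: side origin (215,135)
a=cv2.resize(a,(640,320)); b=cv2.resize(b,(400,275))
cv2.imwrite('pics/m1.png',crop('top',205,140,160,110,5)); cv2.imwrite('pics/m2.png',crop('side',215,130,130,115,5))
E
```

```text
(no output)
```

View pics/m1.png

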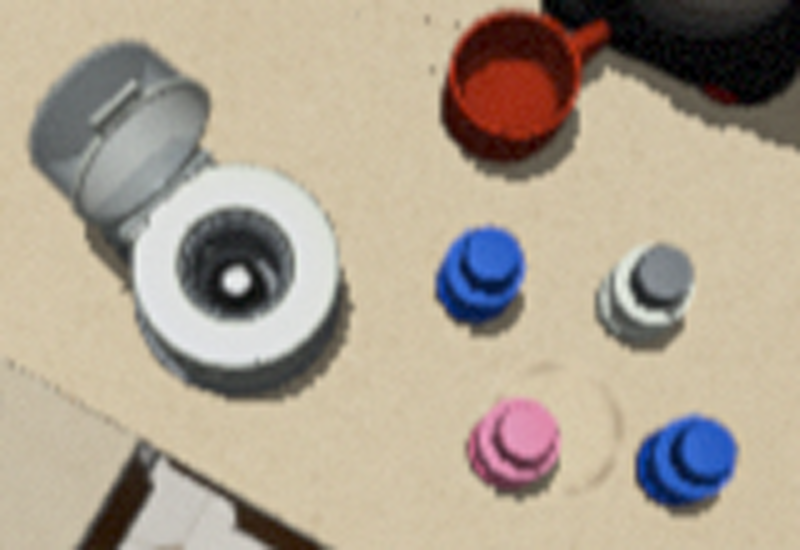

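View pics/m2.png

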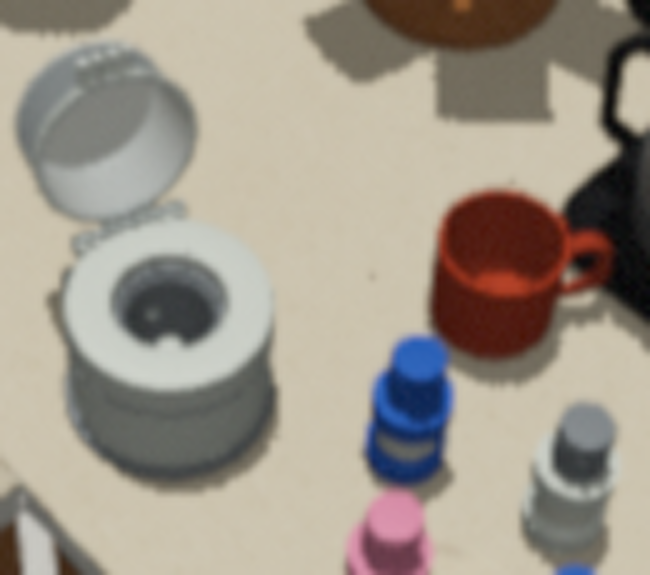

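The top crop puts the deck disc centre at (237,266) and the knob top at (666,271). The side crop puts the deck at (168,305) and the knob at (588,426). The cover tab shows at (115,108) in the top crop and (110,62) in the side crop.

```bash
python3 - <<'E'
import pickle,cv2,numpy as np
from h import *
C=pickle.load(open('c0.pkl','rb')); T,S=C['top'],C['side']
t=lambda u,v:(205+u/5-.4,140+v/5-.4); s=lambda u,v:(215+u/5-.4,130+v/5-.4)
print('deck',onplane(T,t(237,266),99),onplane(S,s(168,305),99))
print('knob',onplane(T,t(666,271),113),onplane(S,s(588,426),113))
# tri tab
def tri(a,b):
    P=[]
    for c in (T,S):
        Rm,tt,K=cam(c); P.append(K@np.c_[Rm,tt])
    X=cv2.triangulatePoints(P[0],P[1],np.array(a,float).reshape(2,1),np.array(b,float).reshape(2,1)).ravel(); return X[:3]/X[3]
print('knob',tri(t(666,271),s(588,426))); print('deck',tri(t(237,266),s(168,305)))
tab=tri(t(115,108),s(110,62)); print('tab',tab)
print('blue',onplane(T,t(493,256),113),'pink',onplane(T,t(527,430),113),'mug',onplane(T,t(515,72),85))
E
```

```text
deck [474.05372709 -45.22530157  99.        ] [470.47021051 -47.88730587  99.        ]
knob [ 467.71512572 -296.44989167  113.        ] [ 464.87847295 -299.16650956  113.        ]
knob [ 469.52494205 -298.57837046  105.48155562]
deck [475.97363719 -45.46988149  90.40349375]
tab [541.45114915  16.69198332 210.4491821 ]
blue [ 476.8894389  -195.37471461  113.        ] pink [ 374.48526306 -212.46578569  113.        ] mug [ 597.42218571 -214.84076393   85.        ]
```

```bash
cat >> h.py <<'E'
def go(s,pts,ang=None):
    "pts world mm; ang=deg of tool y in the world; prints shift (units) and turn az"
    Q=R.from_quat(s['ee_rot']); 
    for p in pts:
        d=Q.inv().apply(np.array(p,float)-s['eef_pos'])/25
        y=Q.as_matrix()[:,1]; a=np.degrees(np.arctan2(y[1],y[0]))
        print(p,np.round(d,2),'' if ang is None else np.radians(((a-ang)+180)%360-180), 'yang',round(a,1))
E
python3 - <<'E'
from station import r
from h import *
go(r.read_state(),[(440,330,270),(490,0,270),(466.5,-298,200)],-47)
E
```

```text
(440, 330, 270) [-13.6   -8.69  -1.27] 2.1303279507594834 yang 75.1
(490, 0, 270) [-18.94 -20.93  -1.25] 2.1303279507594834 yang 75.1
(466.5, -298, 200) [-21.1  -32.69   1.57] 2.1303279507594834 yang 75.1
```

```bash
python3 -m jog '[[-7,-4.4,-1.2,0,0,0.12],[-13.6,-8.7,-1.3,0,0,0.24],[-13.6,-8.7,-1.3,0,0,0.36],[-13.6,-8.7,-1.3,0,0,0.48],[-13.6,-8.7,-1.3,0,0,0.6],[-13.6,-8.7,-1.3,0,0,0.72],[-13.6,-8.7,-1.3,0,0,0.84],[-13.6,-8.7,-1.3,0,0,0.96],[-13.6,-8.7,-1.3,0,0,1.08],[-13.6,-8.7,-1.3,0,0,1.2],[-14.7,-11,-1.3,0,0,1.3],[-16.8,-15,-1.3,0,0,1.4],[-18.9,-20.9,-1.3,0,0,1.5],[-18.9,-20.9,-1.3,0,0,1.6],[-18.9,-20.9,-1.3,0,0,1.7],[-18.9,-20.9,-1.3,0,0,1.8],[-18.9,-20.9,-1.3,0,0,1.9],[-18.9,-20.9,-1.3,0,0,2.0],[-18.9,-20.9,-1.3,0,0,2.13],[-18.9,-20.9,-1.3,0,0,2.13]]' 0.3 20; python3 - <<'E'
from station import r
from h import *
s=r.read_state(); print(s['joint_positions'])
go(s,[(490,-46,270),(466.5,-298,200)],-47)
E
```

```text
t: 1.82
eef_pos: [489.3, -1.3, 271.3]
ee_rot: [0.932, 0.362, -0.0, 0.0]
contact_force: [0.1, 1.7, -0.0]
gripper_width: 0.702
grip_force: 0.0
[-0.67470482  0.2583358   0.69758028  1.9481527  -0.19546739  1.00221602
 -0.71749433]
(490, -46, 270) [-1.19  1.34  0.05] -0.009681960699808858 yang -47.6
(466.5, -298, 200) [-8.68  8.14  2.86] -0.009681960699808858 yang -47.6
```

```bash
python3 -m jog '[[-8.7,8.15,0.5,0,0,0],[-8.7,8.15,0.5,0,0,0],[-8.7,8.15,0.5,0,0,0],[-8.7,8.15,0.5,0,0,0],[-8.7,8.15,0.5,0,0,0],[-8.7,8.15,0.5,0,0,0],[-8.7,8.15,0.5,0,0,0],[-8.7,8.15,1.5,0,0,0],[-8.7,8.15,2.5,0,0,0],[-8.7,8.15,2.5,0,0,0],[-8.7,8.15,2.5,0,0,0]]'; python3 - <<'E'
from station import r,optics
from h import *
import pickle
c=optics.camera('wrist'); s=r.read_state(); pickle.dump((c,s),open('w1.pkl','wb'))
print(s['joint_positions'],s['eef_pos'],s['gripper_width'])
print(proj(c,[[466.3,-297.8,113],s['eef_pos']]))
cv2.imwrite('pics/w1.png',c['frame'])
E
```

```text
t: 2.73
eef_pos: [469.5, -294.0, 207.8]
ee_rot: [0.93, 0.369, -0.001, -0.001]
contact_force: [-0.5, -0.6, 0.6]
gripper_width: 0.696
grip_force: 0.0
[-0.05308138  0.49096146  0.71028882  1.85220544 -0.39038893  0.94267592
  0.0174273 ] [ 470.24327624 -294.55010825  209.03113396] 0.698870284517814
[[253.30576787 202.01390547]
 [253.9628197  248.12383268]]
```

View pics/w1.png

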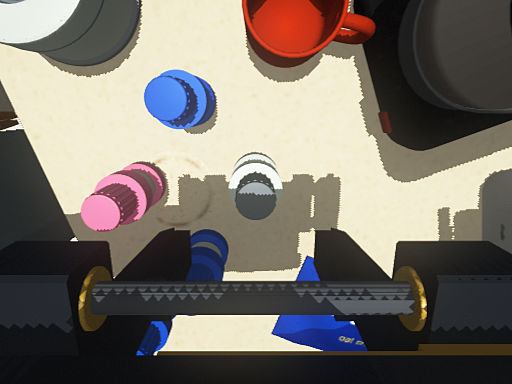

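The wrist view shows the knob top centred at about (256,201), against a predicted (253,202).

```bash
python3 - <<'E'
from station import r
from h import *
import pickle
c,_=pickle.load(open('w1.pkl','rb'))
p=onplane(c,(256,201),113); print(p)
go(r.read_state(),[(467,-298.5,200),(467,-298.5,120),(467,-298.5,88)],-47)
E
```

```text
[ 468.37329274 -298.77763244  113.        ]
(467, -298.5, 200) [-0.2   0.03  0.36] 0.0044316893201386464 yang -46.7
(467, -298.5, 120) [-0.2   0.03  3.56] 0.0044316893201386464 yang -46.7
(467, -298.5, 88) [-0.2   0.03  4.84] 0.0044316893201386464 yang -46.7
```

```bash
python3 -m jog '[[-0.15,0,1.5,0,0,0],[-0.15,0,2.5,0,0,0],[-0.15,0,3.3,0,0,0],[-0.15,0,3.3,0,0,0],[-0.15,0,3.3,0,0,0],[-0.15,0,3.3,0,0,0]]' 0.3 20; python3 - <<'E'
from station import r
from h import *
go(r.read_state(),[(467.3,-298.5,88)],-47); print(r.read_state()['eef_pos'])
E
```

```text
t: 3.28
eef_pos: [468.2, -298.8, 128.3]
ee_rot: [0.93, 0.367, 0.001, 0.001]
contact_force: [-0.4, -0.7, -0.7]
gripper_width: 0.701
grip_force: 0.0
(467.3, -298.5, 88) [-0.02 -0.04  1.61] 0.0019583580709539826 yang -46.9
[ 468.22976265 -298.80051246  128.27624417]
```

```bash
python3 -m jog '[[0,0,0.8,0,0,0],[0,0,1.6,0,0,0],[0,0,1.6,0,0,0],[0,0,1.6,0,0,0]]' 0.3 40; python3 -m jog '[[0,0,0,0,0,0],[0,0,0,0,0,0],[0,0,0,0,0,0],[0,0,0,0,0,0],[0,0,0,0,0,0],[0,0,0,0,0,0],[0,0,0,0,0,0],[0,0,0,0,0,0]]' 1 40
```

```text
t: 3.62
eef_pos: [467.3, -298.7, 87.4]
ee_rot: [0.93, 0.367, 0.0, 0.0]
contact_force: [0.4, -0.3, 0.5]
gripper_width: 0.701
grip_force: 0.0
t: 4.28
eef_pos: [467.1, -298.9, 86.7]
ee_rot: [0.93, 0.367, 0.0, 0.0]
contact_force: [-0.2, 0.6, 5.1]
gripper_width: 0.348
grip_force: 40.0
```

```bash
python3 - <<'E'
from station import r
from h import *
s=r.read_state();print(s['eef_pos'],s['gripper_width'],s['grip_force'],s['contact_force'])
go(s,[(467,-298,215),(472,-46.5,215)],-47)
E
```

```text
[ 467.12014398 -298.85041555   86.74410579] 0.3481287191234634 40.00005416572094 [-0.23856652  0.55587551  5.11738153]
(467, -298, 215) [ 0.02 -0.02 -5.13] 0.00026931248270879656 yang -47.0
(472, -46.5, 215) [ 7.03 -7.24 -5.13] 0.00026931248270879656 yang -47.0
```

```bash
python3 -m jog '[[0,0,-1.5,0,0,0],[0,0,-3,0,0,0],[0,0,-4.5,0,0,0],[0.5,-0.5,-5.5,0,0,0],[1.5,-1.5,-5.5,0,0,0],[2.6,-2.6,-5.5,0,0,0],[3.7,-3.8,-5.5,0,0,0],[4.8,-4.9,-5.5,0,0,0],[5.9,-6,-5.5,0,0,0],[6.5,-6.6,-5.5,0,0,0],[7.0,-7.1,-5.5,0,0,0],[7.04,-7.25,-5.5,0,0,0],[7.04,-7.25,-5.5,0,0,0],[7.04,-7.25,-5.5,0,0,0]]'; python3 - <<'E'
from station import r,optics
from h import *
import pickle
c=optics.camera('wrist'); d=optics.camera('top'); e=optics.camera('side'); s=r.read_state(); pickle.dump((c,d,e,s),open('w2.pkl','wb'))
print(s['joint_positions'],s['eef_pos'],s['gripper_width'],s['contact_force'])
f=lambda im,v,u:cv2.resize(im[v:v+90,u:u+120],(400,300),interpolation=cv2.INTER_CUBIC)
cv2.imwrite('pics/w2.png',np.vstack([np.hstack([cv2.resize(c['frame'],(400,300)),f(d['frame'],150,195)]),np.hstack([f(e['frame'],115,195),np.zeros((300,400,3),np.uint8)])]))
go(s,[(473.2,-47.5,s['eef_pos'][2])],-47)
E
```

```text
t: 5.45
eef_pos: [471.3, -47.0, 223.6]
ee_rot: [0.931, 0.366, -0.0, 0.0]
contact_force: [-0.3, -0.2, -1.5]
gripper_width: 0.35
grip_force: 40.0
[-0.60840237  0.3113853   0.74050417  2.03704684 -0.26878378  0.88913191
 -0.54303749] [471.53169822 -47.53351306 223.75193886] 0.3469541285902013 [ 0.2281256  -0.40238574 -2.11584176]
(473.2, -47.5, np.float64(223.7519388605297)) [0.05 0.04 0.  ] -0.0021752121352862732 yang -47.1
```

View pics/w2.png

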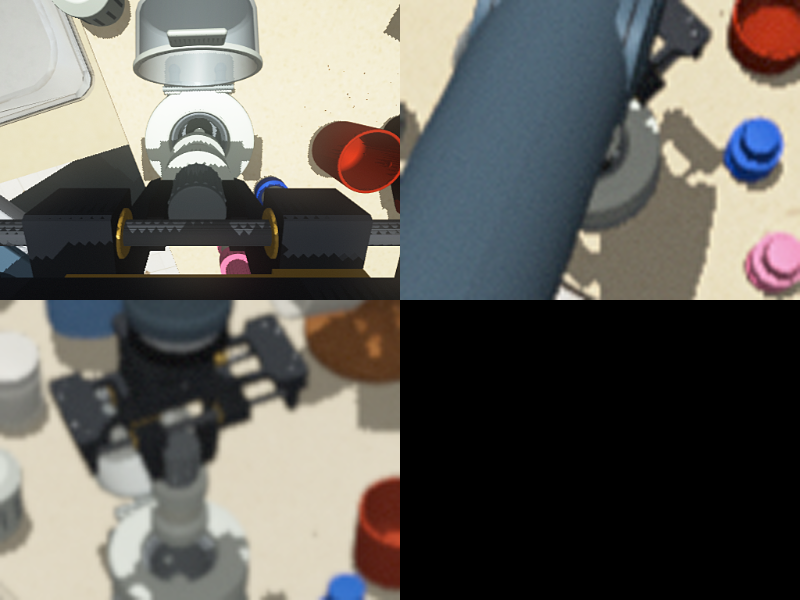

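```bash
python3 - <<'E'
from h import *
import pickle
c,d,e,s=pickle.load(open('w2.pkl','rb'))
a=np.linspace(0,2*np.pi,200); im=cv2.resize(c['frame'],None,fx=3,fy=3,interpolation=cv2.INTER_CUBIC)
cx,cy=473.2,-47.5
for rad,z,col in((62,99,(0,0,255)),(34,99,(0,200,0))):
    p=proj(c,np.c_[cx+rad*np.cos(a),cy+rad*np.sin(a),a*0+z]); cv2.polylines(im,[(p*3+1).astype(int).reshape(-1,1,2)],True,col,1)
# held cartridge as predicted under TCP
Q=R.from_quat(s['ee_rot']); 
for h,rad in((74,24.5),(24,25),(0,20)):
    q=np.c_[rad*np.cos(a),rad*np.sin(a),a*0+86.7-h]; p=proj(c,s['eef_pos']+Q.apply(q)); cv2.polylines(im,[(p*3+1).astype(int).reshape(-1,1,2)],True,(255,0,255),1)
cv2.imwrite('pics/w2b.png',im[300:800,400:1200])
E
```

```text
(no output)
```

View pics/w2b.png

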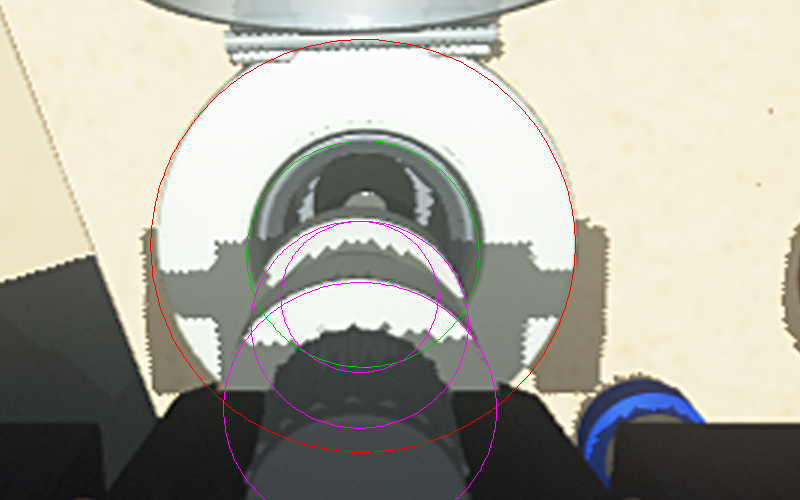

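The well edge lies about 2 mm further along +x (towards the hinge) than assumed, and the cartridge hangs centred. I'll lower it with a small correction.

```bash
python3 -m jog '[[0.1,0.05,0.4,0,0,0],[0.1,0.05,0.9,0,0,0],[0.1,0.05,1.4,0,0,0],[0.1,0.05,1.7,0,0,0],[0.1,0.05,1.9,0,0,0],[0.1,0.05,2.1,0,0,0],[0.1,0.05,2.1,0,0,0],[0.1,0.05,2.1,0,0,0]]'
```

```text
t: 6.27
eef_pos: [474.5, -45.4, 171.3]
ee_rot: [0.93, 0.367, -0.0, 0.0]
contact_force: [0.6, 0.1, -0.7]
gripper_width: 0.347
grip_force: 40.0
```

```bash
python3 -m jog '[[0,0,0.1,0,0,0],[0,0,0.2,0,0,0],[0,0,0.3,0,0,0],[0,0,0.4,0,0,0],[0,0,0.4,0,0,0]]'; python3 -m jog '[[0,0,0.1,0,0,0],[0,0,0.2,0,0,0],[0,0,0.3,0,0,0],[0,0,0.4,0,0,0],[0,0,0.4,0,0,0]]'
```

```text
t: 6.68
eef_pos: [474.3, -45.3, 160.9]
ee_rot: [0.93, 0.367, -0.0, 0.0]
contact_force: [0.2, -0.3, -1.9]
gripper_width: 0.349
grip_force: 40.0
t: 7.1
eef_pos: [474.6, -45.6, 150.9]
ee_rot: [0.93, 0.367, 0.0, 0.0]
contact_force: [1.8, -1.6, -1.7]
gripper_width: 0.35
grip_force: 40.0
```

```bash
python3 -m jog '[[0,0.03,0.05,0,0,0],[0,0.03,0.1,0,0,0],[0,0.03,0.15,0,0,0],[0,0.03,0.2,0,0,0],[0,0.03,0.2,0,0,0]]'; python3 -m jog '[[0,0.0,0.1,0,0,0],[0,0.0,0.2,0,0,0],[0,0,0.2,0,0,0]]'
```

```text
t: 7.52
eef_pos: [474.8, -45.7, 146.0]
ee_rot: [0.93, 0.367, -0.0, 0.0]
contact_force: [1.5, -1.8, -1.7]
gripper_width: 0.352
grip_force: 40.0
t: 7.77
eef_pos: [474.7, -45.8, 140.8]
ee_rot: [0.93, 0.367, -0.0, 0.0]
contact_force: [1.6, -1.7, -1.0]
gripper_width: 0.349
grip_force: 40.0
```

```bash
python3 -m jog '[[0,0.05,0.1,0,0,0],[0,0.05,0.2,0,0,0],[0,0.05,0.2,0,0,0]]'; python3 -m jog '[[0,0,0.1,0,0,0],[0,0,0.2,0,0,0],[0,0,0.2,0,0,0]]'
```

```text
t: 8.02
eef_pos: [475.1, -46.5, 135.7]
ee_rot: [0.93, 0.367, -0.001, -0.0]
contact_force: [-0.2, -1.7, -0.3]
gripper_width: 0.348
grip_force: 40.0
t: 8.27
eef_pos: [475.4, -46.6, 130.9]
ee_rot: [0.93, 0.367, -0.0, -0.0]
contact_force: [-0.9, 0.3, -1.0]
gripper_width: 0.353
grip_force: 40.0
```

```bash
python3 -m jog '[[0,0,0.08,0,0,0],[0,0,0.16,0,0,0],[0,0,0.16,0,0,0]]'; python3 -m jog '[[0,0,0.08,0,0,0],[0,0,0.16,0,0,0],[0,0,0.16,0,0,0]]'
```

```text
t: 8.52
eef_pos: [475.5, -46.6, 126.9]
ee_rot: [0.93, 0.367, -0.0, -0.0]
contact_force: [-1.5, -0.0, -0.3]
gripper_width: 0.353
grip_force: 40.0
t: 8.77
eef_pos: [475.5, -46.6, 122.9]
ee_rot: [0.93, 0.367, -0.0, -0.0]
contact_force: [-0.9, -0.6, 0.5]
gripper_width: 0.352
grip_force: 40.0
```

```bash
python3 -m jog '[[0,0,0.08,0,0,0],[0,0,0.16,0,0,0],[0,0,0.16,0,0,0]]'; python3 -m jog '[[0,0,0.08,0,0,0],[0,0,0.16,0,0,0],[0,0,0.16,0,0,0]]'; python3 -m jog '[[0,0,0.06,0,0,0],[0,0,0.12,0,0,0],[0,0,0.12,0,0,0]]'
```

```text
t: 9.02
eef_pos: [475.5, -46.6, 118.9]
ee_rot: [0.93, 0.367, -0.0, -0.0]
contact_force: [-0.4, 0.1, 1.4]
gripper_width: 0.354
grip_force: 40.0
t: 9.27
eef_pos: [475.6, -46.6, 115.0]
ee_rot: [0.93, 0.367, -0.0, -0.0]
contact_force: [-1.4, -0.3, -0.1]
gripper_width: 0.348
grip_force: 40.0
t: 9.52
eef_pos: [475.6, -46.5, 111.9]
ee_rot: [0.93, 0.367, -0.0, 0.0]
contact_force: [-0.6, -0.2, -0.1]
gripper_width: 0.349
grip_force: 40.0
```

```bash
python3 - <<'E'
from station import r,optics
from h import *
c=optics.camera('wrist'); s=r.read_state()
print(s['eef_pos'],s['contact_force'],s['ft_torque'])
a=np.linspace(0,2*np.pi,200); im=cv2.resize(c['frame'],None,fx=3,fy=3,interpolation=cv2.INTER_CUBIC)
Q=R.from_quat(s['ee_rot'])
for h,rad in((113,16),(74,24.5)):
    q=np.c_[rad*np.cos(a),rad*np.sin(a),a*0+86.7-h]; p=proj(c,s['eef_pos']+Q.apply(q)); cv2.polylines(im,[(p*3+1).astype(int).reshape(-1,1,2)],True,(255,0,255),1)
cv2.imwrite('pics/w3.png',im[400:1000,400:1200])
E
```

```text
[475.60584311 -46.49820702 111.87990877] [ 0.26298077 -0.67069544 -1.92547306] [-0.16157333  0.28050839  0.01890352]
```

View pics/w3.png

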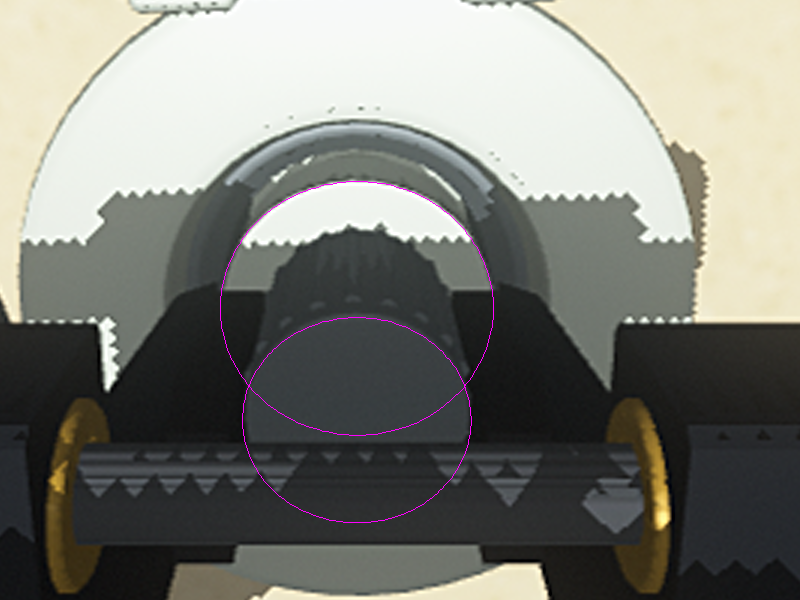

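```bash
for i in 1 2 3; do python3 -m jog '[[0,0,0.04,0,0,0],[0,0,0.04,0,0,0]]' | grep -E "eef|contact"; done
```

```text
eef_pos: [475.7, -46.5, 111.0]
contact_force: [-0.5, -0.4, -2.2]
eef_pos: [475.8, -46.6, 110.4]
contact_force: [-1.9, -0.6, 5.4]
eef_pos: [476.0, -46.7, 109.9]
contact_force: [-4.0, 0.2, 12.9]
```

```bash
for i in 1 2; do python3 -m jog '[[0,0,0.02,0,0,0],[0,0,0.02,0,0,0]]' | grep -E "eef|contact|width"; done;  for i in 1 2 3 4 5; do python3 -m jog '[[0,0,-0.04,0,0,0],[0,0,-0.04,0,0,0]]' | grep -E "eef|contact|width"; done
```

```text
eef_pos: [476.1, -46.7, 109.6]
contact_force: [-4.1, 0.6, 15.1]
gripper_width: 0.353
eef_pos: [476.2, -46.7, 109.3]
contact_force: [-5.0, 0.1, 17.4]
gripper_width: 0.344
eef_pos: [476.0, -46.6, 110.0]
contact_force: [-3.2, 0.7, 12.2]
gripper_width: 0.351
eef_pos: [475.8, -46.6, 110.5]
contact_force: [-1.8, 0.2, 4.4]
gripper_width: 0.351
eef_pos: [475.6, -46.6, 111.1]
contact_force: [-1.0, 0.1, 1.4]
gripper_width: 0.349
eef_pos: [475.6, -46.7, 112.2]
contact_force: [-1.5, -0.7, 2.0]
gripper_width: 0.351
eef_pos: [475.6, -46.7, 113.3]
contact_force: [-2.0, -1.5, 1.5]
gripper_width: 0.352
```

```bash
python3 -m jog '[[0,0,0,0,0,0],[0,0,0,0,0,0],[0,0,0,0,0,0],[0,0,0,0,0,0],[0,0,0,0,0,0]]' 0.5; python3 - <<'E'
from station import r,optics
from h import *
import pickle
c=optics.camera('wrist'); s=r.read_state(); pickle.dump((c,s),open('w4.pkl','wb'))
print(s['eef_pos'],s['contact_force'])
a=np.linspace(0,2*np.pi,200); im=cv2.resize(c['frame'],None,fx=3,fy=3,interpolation=cv2.INTER_CUBIC)
Q=R.from_quat(s['ee_rot']); z0=111-86.7
for dz,col in ((0,(255,0,255)),(5,(0,255,255))):
  for h,rad in((113,16),(74,24.5)):
    p=proj(c,np.c_[475.5+rad*np.cos(a),-46.6+rad*np.sin(a),a*0+z0+dz+h]); cv2.polylines(im,[(p*3+1).astype(int).reshape(-1,1,2)],True,col,1)
cv2.imwrite('pics/w4.png',im[400:1000,400:1200])
E
```

```text
t: 11.65
eef_pos: [476.0, -46.6, 113.3]
ee_rot: [0.93, 0.367, 0.0, 0.0]
contact_force: [-0.3, -0.2, 0.7]
gripper_width: 0.5
grip_force: 0.0
[475.88455244 -46.61261283 113.26682106] [0.16604608 1.05748178 0.24067226]
```

View pics/w4.png

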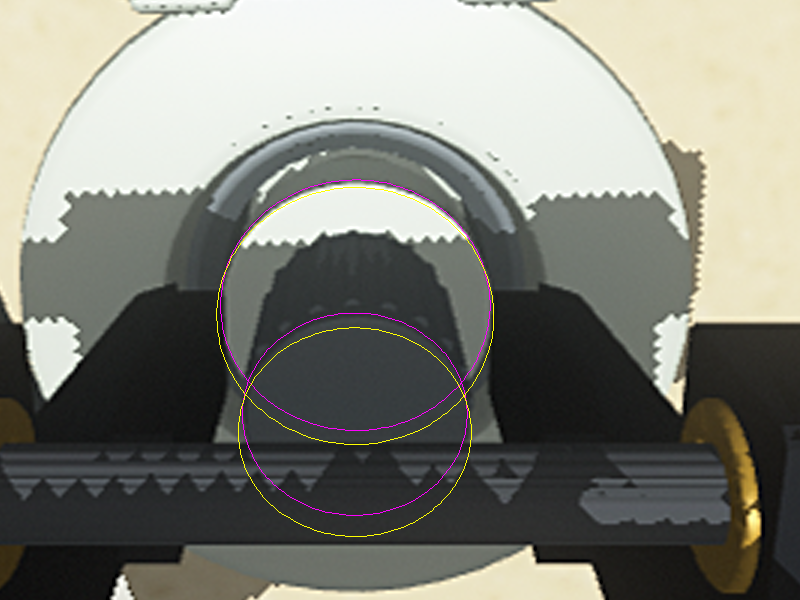

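The released cartridge sits about 2 mm above the gasket point and hasn't sprung up, so the ball appears to hold it. I'll check that it isn't creeping, then retract.

```bash
python3 -m jog '[[0,0,0,0,0,0],[0,0,0,0,0,0],[0,0,0,0,0,0]]' | head -2; python3 - <<'E'
from station import r,optics
from h import *
import pickle
c,_=pickle.load(open('w4.pkl','rb')); d=optics.camera('wrist')
g=[cv2.cvtColor(x['frame'],cv2.COLOR_BGR2GRAY)[205:255,215:290].astype(np.float32) for x in (c,d)]
print(cv2.phaseCorrelate(*g),np.abs(g[0]-g[1]).mean())
E
python3 -m jog '[[0,0,-1,0,0,0],[0,0,-2,0,0,0],[0,0,-3.5,0,0,0],[0,0,-5,0,0,0],[0,0,-6.2,0,0,0],[0,0,-6.2,0,0,0],[0,0,-6.2,0,0,0]]'
python3 - <<'E'
from station import r,optics
from h import *
d=optics.camera('wrist'); s=r.read_state(); print(s['eef_pos'],s['joint_positions'])
a=np.linspace(0,2*np.pi,200); im=cv2.resize(d['frame'],None,fx=3,fy=3,interpolation=cv2.INTER_CUBIC)
for dz,col in ((0,(255,0,255)),(3,(0,255,255))):
    p=proj(d,np.c_[475.5+16*np.cos(a),-46.6+16*np.sin(a),a*0+24.3+113+dz]); cv2.polylines(im,[(p*3+1).astype(int).reshape(-1,1,2)],True,col,1)
p=proj(d,np.c_[475.5+62*np.cos(a),-46.6+62*np.sin(a),a*0+99]); cv2.polylines(im,[(p*3+1).astype(int).reshape(-1,1,2)],True,(0,0,255),1)
cv2.imwrite('pics/w5.png',im[100:700,368:1168])
E
```

```text
t: 11.95
eef_pos: [475.8, -46.6, 113.2]
((0.8272383773725096, -0.1465445341705376), 1.0590237467447916) 2.8133333
t: 12.58
eef_pos: [476.6, -46.4, 269.4]
ee_rot: [0.93, 0.367, 0.002, 0.0]
contact_force: [0.3, 0.4, -1.1]
gripper_width: 0.498
grip_force: 0.0
[475.60561497 -46.29442142 268.06038335] [-0.6555474   0.25066557  0.78032633  1.98123101 -0.21119283  0.9903758
 -0.59362148]
```

View pics/w5.png

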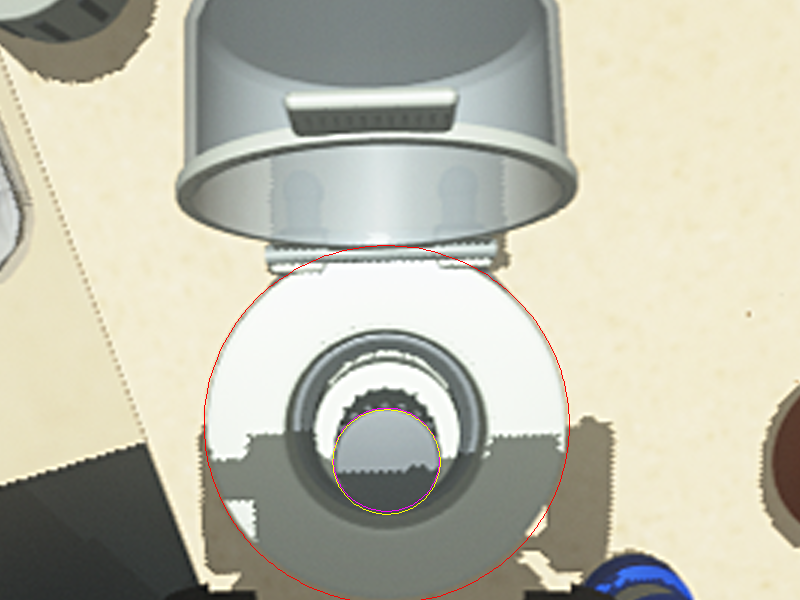

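The cartridge is held, centred and still, with the knob top on the predicted circle, and the cover's tab is at (372,110) in this crop. Next the shut fingers go over the cover and down behind it.

```bash
python3 -m jog '[[1.5,0,-0.5,0,0,0],[3,0,-0.5,0,0,0],[4.5,0,-0.5,0,0,0],[6,0,-0.5,0,0,0],[7,0,0,0,0,0],[7,0,1.5,0,0,0],[7,0,3,0,0,0],[7,0,3.9,0,0,0],[7,0,3.9,0,0,0],[7,0,3.9,0,0,0]]' 1 10; python3 - <<'E'
from station import r
s=r.read_state(); print(s['eef_pos'],s['joint_positions'])
E
```

```text
t: 13.47
eef_pos: [602.1, 72.1, 168.6]
ee_rot: [0.93, 0.366, -0.002, -0.0]
contact_force: [0.1, -0.1, 1.2]
gripper_width: 0.005
grip_force: 0.0
[602.10254619  72.13180648 168.62076781] [-0.63312919  0.6215778   0.6259891   1.74061156 -0.43887189  0.92850973
 -0.64665901]
```

```bash
python3 -m jog '[[-0.5,0,0,0,0,0],[-1,0,-0.1,0,0,0],[-1.5,0,-0.4,0,0,0],[-1.9,0,-0.65,0,0,0],[-2.3,0,-0.85,0,0,0],[-2.7,0,-1.05,0,0,0],[-3.0,0,-1.2,0,0,0],[-3.3,0,-1.25,0,0,0]]'; python3 -m jog '[[-0.4,0,0,0,0,0],[-0.8,0,0,0,0,0],[-1.2,0,0,0,0,0],[-1.6,0,0,0,0,0],[-1.8,0,0,0,0,0],[-1.8,0,0,0,0,0]]'
```

```text
t: 14.13
eef_pos: [543.6, 16.0, 203.1]
ee_rot: [0.93, 0.367, 0.001, 0.0]
contact_force: [1.7, 0.7, 2.5]
gripper_width: 0.008
grip_force: 1.2
t: 14.63
eef_pos: [508.7, -15.3, 201.5]
ee_rot: [0.931, 0.366, -0.001, -0.0]
contact_force: [0.2, 0.5, 0.1]
gripper_width: 0.007
grip_force: 0.0
```

```bash
python3 -m jog '[[-0.4,0,0.1,0,0,0],[-0.9,0,0.3,0,0,0],[-1.3,0,0.5,0,0,0],[-1.8,0,0.85,0,0,0],[-2.2,0,1.2,0,0,0],[-2.5,0,1.5,0,0,0],[-2.8,0,1.8,0,0,0],[-2.8,0,1.8,0,0,0]]'; for i in 1 2 3; do python3 -m jog '[[0,0,0.08,0,0,0],[0,0,0.08,0,0,0]]' | grep -E "eef|contact"; done
```

```text
t: 15.3
eef_pos: [457.0, -63.0, 155.6]
ee_rot: [0.931, 0.366, -0.002, -0.0]
contact_force: [-0.3, -0.3, -0.1]
gripper_width: 0.001
grip_force: 0.0
eef_pos: [459.5, -61.8, 154.8]
contact_force: [-0.3, 0.5, -0.1]
eef_pos: [459.7, -61.7, 153.0]
contact_force: [-0.0, -0.1, -0.8]
eef_pos: [459.8, -61.9, 151.4]
contact_force: [-2.0, -0.4, 5.3]
```

```bash
for i in 1 2 3; do python3 -m jog '[[0,0,0.05,0,0,0],[0,0,0.05,0,0,0]]' | grep -E "eef|contact"; done
```

```text
eef_pos: [459.8, -61.9, 151.2]
contact_force: [-6.9, 2.2, 22.4]
eef_pos: [459.9, -62.0, 150.9]
contact_force: [-11.0, 1.6, 39.1]
eef_pos: [459.9, -62.0, 150.6]
contact_force: [-16.4, 2.7, 54.9]
```

Rigid stop at the shut height (dome top at z = 151). I'll lift clear and verify.

```bash
python3 -m jog '[[0,0,-0.5,0,0,0],[0,0,-1.5,0,0,0],[0,0,-3,0,0,0],[0,0,-4.5,0,0,0],[-1.5,0,-5,0,0,0],[-1.5,0,-5,0,0,0],[-1.5,0,-5,0,0,0],[-1.5,0,-5,0,0,0]]'; python3 - <<'E'
from station import r,optics
from h import *
d=optics.camera('side'); 
u=np.array([.731,.682,0]); w=np.array([475.6,-46.4,0])
# where tab should be if shut, and where it was; compare with first picture
import pickle
S=pickle.load(open('c0.pkl','rb'))['side']
tabshut=w+u*(60-114)+[0,0,101]; tabopen=w+u*91+[0,0,211]
for nm,p in(('shut',tabshut),('open',tabopen)):
    x,y=proj(d,p)[0].astype(int); print(nm,x,y,'diff',np.abs(d['frame'][y-6:y+7,x-6:x+7].astype(int)-S['frame'][y-6:y+7,x-6:x+7]).mean())
x,y=proj(d,w+[0,0,125])[0].astype(int)
cv2.imwrite('pics/s2.png',cv2.resize(d['frame'][y-50:y+50,x-60:x+60],(720,600),interpolation=cv2.INTER_CUBIC))
p=proj(d,[w+u*(60-110)+[0,0,101],w+u*(60-123)+[0,0,101],w+[0,0,151]]);print((p-[x-60,y-50])*6)
E
```

```text
t: 16.97
eef_pos: [431.9, -87.0, 272.0]
ee_rot: [0.93, 0.367, 0.0, -0.0]
contact_force: [-0.9, -0.1, -0.4]
gripper_width: -0.0
grip_force: 0.0
shut 255 202 diff 31.664694280078894
open 235 141 diff 53.06508875739645
[[402.35821179 412.94005854]
 [413.12623942 433.91424046]
 [361.78360031 272.86894326]]
```

```bash
python3 -c "
from station import r
print(r.sign_off())"
```

```text
the job is handed in; nothing more can be done
None
```

The cartridge is in the socket and the cover is shut over it, and the job is handed in with no verdict returned. I didn't feel the click itself, but the cartridge stayed down and centred after release. The cover met a hard stop at its shut height, judged by force and height only because my pictures were used up. The cartridge was pressed with about 19 N at most, and I never touched the jug cartridge, red mug or cream jar.

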